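Empty the rewinder's catch tray and hold its access panel shut

TASK

First move both finished label rolls out of the low metal catch tray into the shallow grey tote, standing upright on its floor beside the roll already there; leave the bare thin cardboard core in the tray. Then turn the wing fastener on the rewinder's access panel until the slot along its wing lines up with the two engraved marks on the panel, and after that press the panel down flush against its frame. Finish while holding the panel pressed: do not let go, it springs up again.

Things in the scene. Friction and masses are not known exactly. Their poses are not given: they have to be found in the camera images.
- machine: label rewinder, fixed: white casing 300 (x) by 240 (y) by 100 mm high, origin under its centre, x away from the robot, z up; access panel on its top. On its +y side stands a grey winding head 260 mm tall (y +125 to +265, x -80 to +140 mm) with a spindle and a 120 mm roll in front of it (axis 165 mm above the bench, x down to -200, y +135 to +255 mm): keep clear
- panel (a joint): opening angle of the aluminium access panel (200 x by 160 y by 6 mm), hinged at its far edge (machine x +90 mm; middle at y -20 mm). 0 = flush on the frame, top face 107 mm above the bench; 0.07 rad = front edge sprung 14 mm up. 1 to 2 N start to move it, about 7 N at panel_press hold it flush. Unless the fastener is lined up, its hidden pin stops the panel about two thirds open
- panel_press (a point): point on the top face of the access panel, on its centre line, 25 mm behind its front edge and 60 mm in front of the fastener's axis: a clear flat place to press; it moves down about 12 mm when the panel closes; axes as the panel's
- fastener (a joint): angle of the quarter-turn wing fastener on the panel; 0 = wing and slot along the machine's x axis, in line with the two dark engraved marks in front of and behind it; positive = anticlockwise from above. Starts at 0.8 to 1.45 rad, so turn it clockwise; range -0.5 to 1.6, no stop at 0, stays where left (friction 0.06 N m)
- fastener_top (a point): point on the fastener's axis at the top of its wing: a steel bar 42 mm long, 11 mm thick, 24 mm high with a black slot line along its top, on a round steel disc 44 mm across and 4 mm thick (the panel's top face is 28 mm below this point); its x axis runs along the wing
- tray: catch tray, fixed: open low steel tray 300 mm (x) by 160 mm (y), rim 18 mm high, walls and floor 3 mm; origin under its centre, z up. Two finished rolls and the bare core stand in it in a row along its x, in any order, 65 mm or more from centre to centre
- roll_a: finished label roll of white paper: a stiff upright cylinder 50 mm in diameter and 60 mm tall with a 27 mm hole through its axis, about 120 g; origin at the centre of its underside, z along its axis (up). It starts in the catch tray and goes into the tote
- roll_b: finished label roll of white paper: a stiff upright cylinder 50 mm in diameter and 60 mm tall with a 27 mm hole through its axis, about 120 g; origin at the centre of its underside, z along its axis (up). It starts in the catch tray and goes into the tote
- core: bare brown cardboard core standing in the catch tray, a thin tube 32 mm in diameter and 60 mm tall, 15 g; origin at the centre of its underside; stays in the tray
- tote: shallow grey plastic tote, 300 mm (x) by 200 mm (y) by 75 mm high, walls and floor 5 mm thick, 1.8 kg, stands loose on the bench; origin under its centre, z up. The roll already in it stands near its -x end (about x = -95 mm), the rest is free
- roll_old: finished label roll of white paper: a stiff upright cylinder 50 mm in diameter and 60 mm tall with a 27 mm hole through its axis, about 120 g; origin at the centre of its underside, z along its axis (up). It already stands in the tote at the start and must stay standing in there
Things that resemble listed ones, but are neither listed nor needed, are in the scene too. What is shaped like the roll_a but blue or red is not meant.

How it is judged:
On the way, in this order (a step that is already met when the one before it is completed fails the run):
1. both finished rolls stand upright on the floor of the tote, let go (x of roll_a in the frame of tote between -0.13 and 0.13 m and y of roll_a in the frame of tote between -0.08 and 0.08 m and z of roll_a in the frame of tote between -0.01 and 0.015 m and angle between each of roll_a, roll_b's own z axis and vertical below 0.15 rad and linear speed of each of roll_a, roll_b below 0.03 m/s and x of roll_b in the frame of tote between -0.13 and 0.13 m and y of roll_b in the frame of tote between -0.08 and 0.08 m and z of roll_b in the frame of tote between -0.01 and 0.015 m and contact force between the fingers and roll_a below 0.1 N and contact force between the fingers and roll_b below 0.1 N), for 0.2 s.
2. the fastener's slot is in line with the marks (within 0.15 rad) (value of joint fastener between -0.15 and 0.15 rad), for 0.2 s.
At the end, for the whole second after the job is handed in: All three rolls stand at rest upright (0.15 rad) on the tote's floor, the core is still in the tray, the slot is within 0.15 rad of the marks, and the fingers hold the panel down (over 4 N), flush within 0.015 rad (3 mm at its front edge) (all of step 2 and x of roll_a in the frame of tote between -0.13 and 0.13 m and y of roll_a in the frame of tote between -0.08 and 0.08 m and z of roll_a in the frame of tote between -0.01 and 0.015 m and angle between each of roll_a, roll_b, roll_old's own z axis and vertical below 0.15 rad and linear speed of each of roll_a, roll_b, roll_old below 0.03 m/s and x of roll_b in the frame of tote between -0.13 and 0.13 m and y of roll_b in the frame of tote between -0.08 and 0.08 m and z of roll_b in the frame of tote between -0.01 and 0.015 m and x of roll_old in the frame of tote between -0.13 and 0.13 m and y of roll_old in the frame of tote between -0.08 and 0.08 m and z of roll_old in the frame of tote between -0.01 and 0.015 m and x of core in the frame of tray between -0.15 and 0.15 m and y of core in the frame of tray between -0.08 and 0.08 m and z of core in the frame of tray between -0.01 and 0.05 m and value of joint panel below 0.015 rad and contact force between the fingers and panel above 4 N); the arm keeps its last pose, push and grip.
It also fails if it takes over 70 s, if anything falls off the work surface, if the arm or the gripper's body presses on something with over 40 N, if the wrist force passes 120 N, or if a joint passes its speed limit or range.

ROBOT

A 7-joint arm with a two-finger parallel gripper is mounted at the origin on the work surface. World frame = base frame: x ahead of the robot, y to its left, z up, the work surface at z = 0. Lengths are in m, angles in rad, forces in N, time in s.
With the tool pointing down it reaches from about 0.4 to 0.85 m from the base axis. Payload 6.9 kg.
Tool frame: the origin (TCP) lies between the finger pads; the fingertips stand 19 mm ahead of it and the grasp point (between the pads) is the TCP; z points along the fingers, x is the direction in which the jaws open and shut, and the axes are right-handed (so a half turn about z gives the same grasp; the last joint's range is limited). The gripper opens to 85 mm and grips with 20 to 120 N. Pads are 22 mm wide; open, the fingers measure 114 mm over their backs; the gripper's body (76 mm by 85 mm) begins 54 mm behind the grasp point. The pads swing forward as they close: fully open they stand 13 mm farther back than shut.
Start: joints at [-1.111, 0.507, -0.238, 1.5, 0.126, 1.149, -0.155], TCP at [0.217, 0.586, 0.228] pointing down, gripper open.
Joint ranges: [-3.08, 3.08], [-0.24, 2.05], [-1.43, 1.35], [0, 2.5], [-1.52, 4.66], [0.17, 1.96], [-2.89, 2.89]. Speed limits (rad/s): [2.39, 2.39, 3.14, 3.14, 3.14, 3.14, 3.14].

INTERFACE

Orientations are given as a unit quaternion [x, y, z, w].
In Python, from rig import bot, capture gives the robot as it stands.
- The arm moves only by the shell command python3 -m creep 'ROWS'. ROWS is JSON, a list of rows, each a list of 3 entries, a list of its own where there are three numbers: the opening, from 0 (shut) to 1 (fully open), then the shift along the world's x, y, z in cm, then the turn, a rotation vector about the world's x, y, z in rad. A call has 1 to 12 rows; each row is the pose to reach, as a shift and turn from the pose commanded when the call began; what a row does not reach only later rows make up. A row lasts 1/12 s, in which the tool goes at most 41.7 mm and 7.16 degrees, less where a joint would pass 70% of its speed; a pose out of reach is approached as far as the arm can. A call with a gripper value outside its range is refused whole. The fingers move at their own pace and stop on an object; the grip force is fixed at half the most. Time passes only in rows, so rows that repeat a pose let the fingers close. It gives the time, the measured TCP pose, the force and the opening at its end, in the units of the state.
- bot.get_obs(): the state, without advancing time (a new reading comes with each control period).
- capture(name): name is "side" or "top" or "wrist"; returns a dict with "img" (480x640x3 uint8, red, green, blue), "vfov" (degrees; the focal length in pixels is half the picture's height over the tangent of half this angle, whatever the lens; pixels are square), "cx", "cy" (the principal point, pixels), "view" (4x4, takes a point from world to camera coordinates); the wrist camera has in their place "hand_eye" (4x4, takes a point from camera to tool coordinates, whose origin is the TCP and whose axes are the tool frame's). Camera axes: x right, y down, z forward; pixel columns grow to the right and rows downward; lengths in m; the calibration is good to about 2 mm. A picture is of the moment at which its call begins: read the wrist's pose just before it. There is no depth.
- bot.sign_off(): hands the job in, once; it reports no verdict.
The state is a dict: "clock": time; "qpos": joint angles; "qd": joint speeds; "tau": joint torques, N m; "eef_pos": TCP position; "orientation": TCP orientation; "contact_force": force on the tool from outside, world axes, zero at the start; "ft_torque": the same for the moment, N m; "gripper_width": finger opening in m.
Only numpy, scipy, OpenCV 4.12 (cv2) and the standard library are available. Lean on these libraries where they do the work, as an engineer would, in place of code of your own. Each camera call takes 0.05 s, during which the arm holds its last target. There are 200 camera calls.

## Working session

There is one attempt and no reset: what is moved stays moved. The work goes in short steps, Python scripts to look and compute and a shell command to move; the robot and the scene stay as the last step left them, time stands still between calls to the robot, and variables do not carry over. Pictures are saved under pics/ and viewed, about 8 in all and at most 12, crops included, and the job is handed in when it is done.

```bash
mkdir -p pics; ls; python3 - <<'E'
from rig import bot,capture
import cv2,numpy as np
o=bot.get_obs();print({k:np.round(v,3).tolist() for k,v in o.items()})
for n in("top","side"):
    c=capture(n);cv2.imwrite(f"pics/{n}0.png",c["img"][:,:,::-1]);print(n,c["vfov"],c["cx"],c["cy"],np.round(c["view"],4).tolist())
E
```

```text
pics
{'clock': 0.0, 'qpos': [-1.11, 0.508, -0.237, 1.501, 0.126, 1.149, -0.155], 'qd': [0.001, -0.001, 0.001, 0.001, -0.0, 0.0, 0.001], 'tau': [-0.001, -62.061, -2.187, -24.965, 0.013, 0.012, -0.0], 'eef_pos': [0.217, 0.586, 0.228], 'orientation': [0.821, 0.571, -0.001, 0.001], 'contact_force': [-0.52, -0.507, 0.188], 'ft_torque': [0.026, -0.048, 0.011], 'gripper_width': 0.085}
top 52.370926632454385 313.3013005410093 241.32088530782008 [[0.039, -0.9992, 0.0039, -0.0212], [-0.9754, -0.0389, -0.2172, 0.5669], [0.2172, 0.0046, -0.9761, 1.1021], [0.0, 0.0, 0.0, 1.0]]
side 48.68644789653491 324.1857476122112 240.37572790562993 [[0.7245, -0.6893, 0.0059, -0.3896], [-0.3581, -0.3837, -0.8512, 0.3109], [0.589, 0.6146, -0.5248, 0.8799], [0.0, 0.0, 0.0, 1.0]]
```

View pics/top0.png

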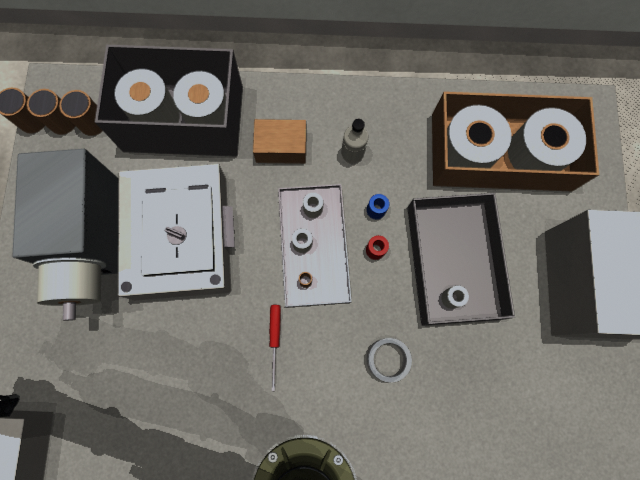

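View pics/side0.png

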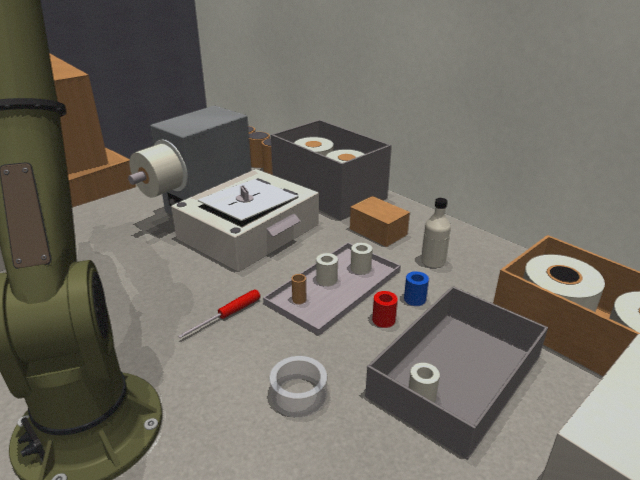

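Top view: white rolls at about (313,203) and (302,240), core (306,280), tote around (460,260) with its roll at (458,296), and the fastener at (176,235). The side view shows the same layout, with all the rolls upright.

```bash
cat > h.py <<'E'
from rig import bot,capture
import cv2,numpy as np
def ray(c,u,v):
    f=240/np.tan(np.radians(c["vfov"])/2); d=np.array([(u-c["cx"])/f,(v-c["cy"])/f,1])
    V=np.array(c["view"]);R=V[:3,:3];return -R.T@V[:3,3],R.T@d
def at(c,u,v,z):
    o,d=ray(c,u,v);return o+d*(z-o[2])/d[2]
def proj(c,p):
    f=240/np.tan(np.radians(c["vfov"])/2);q=np.array(c["view"])@np.r_[p,1];return q[:2]/q[2]*f+[c["cx"],c["cy"]]
E
python3 - <<'E'
from h import *
c=capture("top");im=c["img"];hsv=cv2.cvtColor(im,cv2.COLOR_RGB2HSV)
for n,(u,v) in dict(r1=(313,203),r2=(302,240),old=(458,296)).items():
    p=im[v-16:v+17,u-16:u+17].astype(int);print(n,p[16,::2].mean(1).astype(int) if 0 else p[16,:].mean(1).astype(int), p[16,6],p[16,1])
for n,(u,v),z in(("r1",(313,203),.063),("r2",(302,240),.063),("core",(306,281),.063),("old",(458,296),.065),("fast",(176,235),.145)):print(n,at(c,u,v,z).round(3))
for n,cs,z in(("tray",[(279,188),(340,186),(351,303),(285,306)],.018),("tote",[(409,197),(494,196),(512,317),(422,324)],.075),("mach",[(119,170),(221,165),(226,292),(119,296)],.1)):
    P=np.array([at(c,*q,z)[:2] for q in cs]);print(n,P.round(3).tolist(),P.mean(0).round(3),[np.linalg.norm(P[i]-P[i-1]).round(3) for i in range(4)])
a=cv2.resize(im[150:330,265:525],None,fx=3,fy=3,interpolation=2)[:, :, ::-1];cv2.imwrite("pics/c1.png",a)
b=cv2.resize(im[155:305,105:245],None,fx=4,fy=4,interpolation=2)[:, :, ::-1];cv2.imwrite("pics/c2.png",b)
E
```

```text
r1 [173 171 171 173 171 166 141 184 183 182 159  42  42  45  48  49  49  49
  47  47  54 112 182 182 183 172 124 154 168 171 170 170 171] [139 143 142] [175 168 172]
r2 [177 175 176 178 176 163 167 182 182 182 167  69  78  88  89  89  84  66
  69  75  90 119 182 182 183 170 106 150 160 155 158 174 174] [165 168 169] [176 173 178]
old [ 41  44  41  41  43  84 177 182 182 173 124  63  62  61  52  44  43  42
  42  43  42  67 139 182 182 183 173 135 134 133 133 134 134] [173 178 182] [46 46 41]
r1 [0.662 0.006 0.063]
r2 [0.569 0.028 0.063]
core [0.471 0.015 0.063]
old [ 0.45  -0.34   0.065]
fast [0.551 0.305 0.145]
tray [[0.712, 0.094], [0.724, -0.061], [0.429, -0.095], [0.415, 0.063]] [0.57 0.  ] [np.float64(0.299), np.float64(0.155), np.float64(0.297), np.float64(0.159)]
tote [[0.683, -0.225], [0.694, -0.43], [0.406, -0.459], [0.382, -0.254]] [ 0.541 -0.342] [np.float64(0.303), np.float64(0.205), np.float64(0.29), np.float64(0.207)]
mach [[0.714, 0.47], [0.737, 0.229], [0.434, 0.193], [0.416, 0.432]] [0.575 0.331] [np.float64(0.301), np.float64(0.242), np.float64(0.305), np.float64(0.24)]
```

View pics/c1.png

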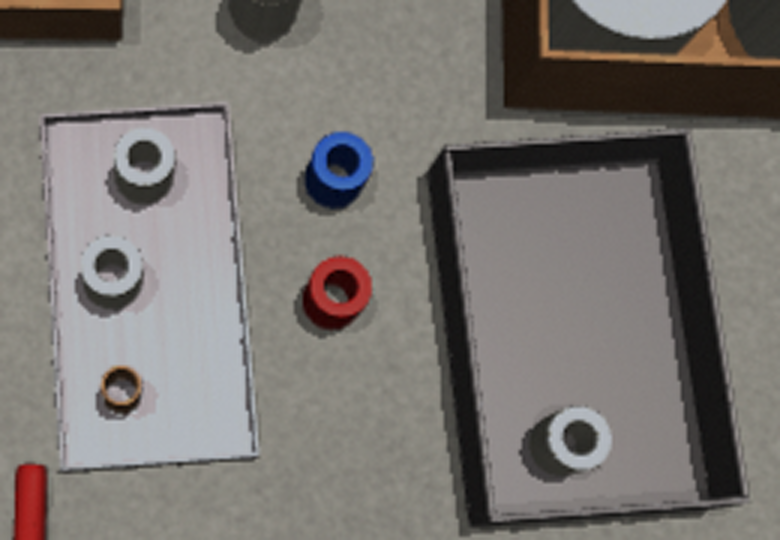

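View pics/c2.png

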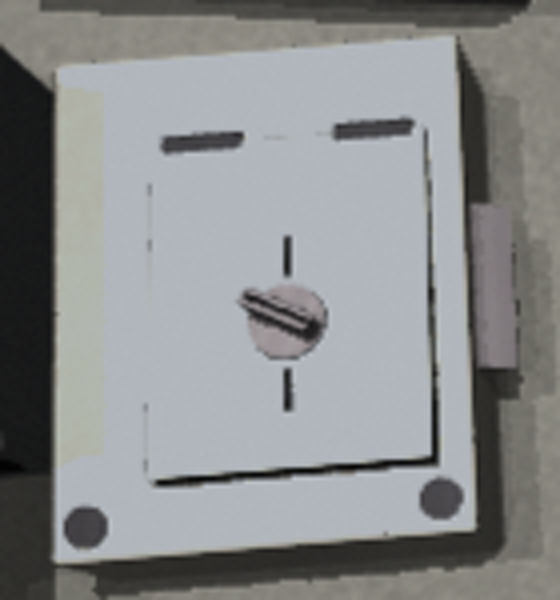

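Rolls, tray, tote and machine are located. The tray and tote are both yawed about +0.1 rad, the wing is about 1.2 rad off the marks, and the two rolls are 95 mm apart. I'll move to hover above roll 1.

```bash
python3 -m creep '[[1,[3,-3,6],[0,0,0.12]],[1,[5,-6,10],[0,0,0.24]],[1,[7,-9,10],[0,0,0.36]],[1,[9.5,-12.3,10],[0,0,0.466]],[1,[44.5,-58,10],[0,0,0.466]],[1,[44.5,-58,10],[0,0,0.466]],[1,[44.5,-58,10],[0,0,0.466]],[1,[44.5,-58,10],[0,0,0.466]],[1,[44.5,-58,10],[0,0,0.466]],[1,[44.5,-58,10],[0,0,0.466]],[1,[44.5,-58,10],[0,0,0.466]],[1,[44.5,-58,10],[0,0,0.466]]]'; python3 - <<'E'
from h import *
c=capture("top")
for n,(u,v),z in(("r1",(312.8,202.2),.063),("r2",(301.8,238.5),.063),("old",(457.8,295.5),.065)):print(n,at(c,u,v,z).round(4))
P=np.array([at(c,264.8+x/3,149.8+y/3,.075)[:2] for x,y in((446,148),(687,133),(745,496),(487,521))]);print(P.round(3).tolist(),P.mean(0))
E
```

```text
clock: 1.15
eef_pos: [0.499, 0.2185, 0.3259]
orientation: [0.667, 0.745, -0.0, 0.0]
contact_force: [1.0, 0.8, 0.1]
gripper_width: 0.0854
r1 [0.6644 0.0062 0.063 ]
r2 [0.573  0.0289 0.063 ]
old [ 0.4511 -0.3396  0.065 ]
[[0.678, -0.236], [0.699, -0.43], [0.41, -0.462], [0.383, -0.265]] [ 0.54250891 -0.34822895]
```

```bash
python3 -m creep '[[1,[16.5,-21.2,-5],[0,0,0]],[1,[16.5,-21.2,-10],[0,0,0]],[1,[16.5,-21.2,-13],[0,0,0]],[1,[16.5,-21.2,-13],[0,0,0]],[1,[16.5,-21.2,-13],[0,0,0]],[1,[16.5,-21.2,-13],[0,0,0]],[1,[16.5,-21.2,-13],[0,0,0]],[1,[16.5,-21.2,-13],[0,0,0]],[1,[16.5,-21.2,-13],[0,0,0]],[1,[16.5,-21.2,-13],[0,0,0]]]'; python3 - <<'E'
from h import *
from scipy.spatial.transform import Rotation as R
o=bot.get_obs();c=capture("wrist");print(o["eef_pos"],c["vfov"],c["cx"],c["cy"],np.round(c["hand_eye"],4).tolist())
cv2.imwrite("pics/w1.png",c["img"][:,:,::-1])
T=np.eye(4);T[:3,:3]=R.from_quat(o["orientation"]).as_matrix();T[:3,3]=o["eef_pos"]
c["view"]=np.linalg.inv(T@c["hand_eye"]);np.savez("w1",view=c["view"],vfov=c["vfov"],cx=c["cx"],cy=c["cy"])
for p in((.6644,.0062,.063),(.573,.0289,.063),(.664,.006,.003)):print(proj(c,p))
E
```

```text
clock: 2.03
eef_pos: [0.6628, 0.0088, 0.1952]
orientation: [0.667, 0.745, -0.0, -0.001]
contact_force: [-0.3, 0.4, 0.4]
gripper_width: 0.0857
[0.66281326 0.00884642 0.19517147] 70.8855587093815 321.83512397082507 244.38979128274178 [[1.0, 0.0009, -0.0002, -0.0008], [-0.0008, 0.9571, 0.2896, -0.0756], [0.0004, -0.2896, 0.9571, -0.1452], [0.0, 0.0, 0.0, 1.0]]
[319.37588687 236.6790868 ]
[361.17594453 127.2532098 ]
[319.60357554 220.68386182]
```

View pics/w1.png

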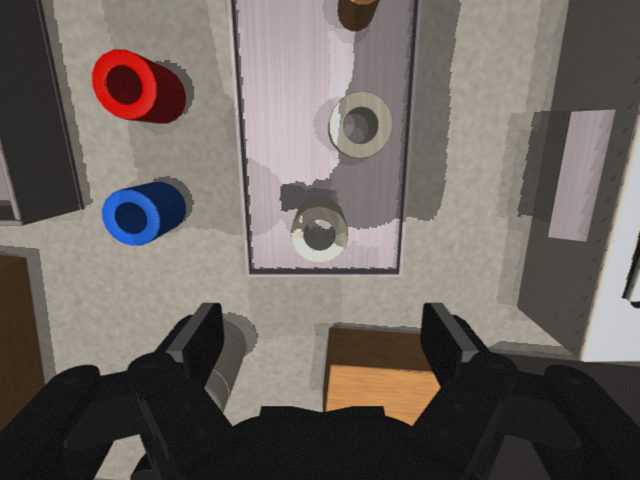

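The wrist view shows roll 1 at about (319,235) and roll 2 at (361,125), within 2 px of the predictions. Descend and grasp.

```bash
python3 -m creep '[[1,[0.1,-0.2,-4],[0,0,0]],[1,[0.1,-0.2,-8],[0,0,0]],[1,[0.1,-0.2,-12],[0,0,0]],[1,[0.1,-0.2,-15.4],[0,0,0]],[1,[0.1,-0.2,-15.4],[0,0,0]],[1,[0.1,-0.2,-15.4],[0,0,0]],[0.2,[0.1,-0.2,-15.4],[0,0,0]],[0.2,[0.1,-0.2,-15.4],[0,0,0]],[0.2,[0.1,-0.2,-15.4],[0,0,0]],[0.2,[0.1,-0.2,-15.4],[0,0,0]],[0.2,[0.1,-0.2,-15.4],[0,0,0]],[0.2,[0.1,-0.2,-15.4],[0,0,0]]]'
```

```text
clock: 3.08
eef_pos: [0.666, 0.0069, 0.0454]
orientation: [0.667, 0.745, 0.002, 0.002]
contact_force: [-3.1, 0.7, 10.0]
gripper_width: 0.0473
```

```bash
python3 -m creep '[[0.2,[0,0,4],[0,0,0]],[0.2,[0,0,8],[0,0,0]],[0.2,[0,0,11.5],[0,0,0]],[0.2,[-0.5,-4,12],[0,0,0]],[0.2,[-1,-8,12],[0,0,0]],[0.2,[-1.5,-12,12],[0,0,0]],[0.2,[-2,-16,12],[0,0,0]],[0.2,[-2.5,-20,12],[0,0,0]],[0.2,[-3,-24,12],[0,0,0]],[0.2,[-3.5,-28,12],[0,0,0]],[0.2,[-4,-32,12],[0,0,0]],[0.2,[-4.4,-34.5,12],[0,0,0]]]'; python3 - <<'E'
from h import *
c=capture("side");d=capture("top");cv2.imwrite("pics/l1.png",np.hstack([cv2.resize(c["img"],(400,300)),cv2.resize(d["img"],(400,300))])[:,:,::-1]);print(bot.get_obs()["eef_pos"])
E
```

```text
clock: 4.08
eef_pos: [0.6184, -0.3447, 0.1633]
orientation: [0.668, 0.744, -0.001, 0.002]
contact_force: [-0.2, -0.2, -1.3]
gripper_width: 0.0473
[ 0.61719254 -0.34683873  0.16285405]
```

View pics/l1.png

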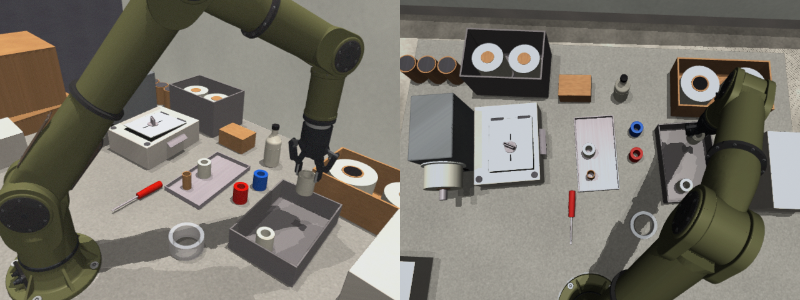

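Roll 1 is held above the tote (side view (305,180)). Lower and release.

```bash
python3 -m creep '[[0.2,[0.3,0.6,-4],[0,0,0]],[0.2,[0.3,0.6,-8],[0,0,0]],[0.2,[0.3,0.6,-10.5],[0,0,0]],[0.2,[0.3,0.6,-11.3],[0,0,0]],[0.2,[0.3,0.6,-11.3],[0,0,0]],[0.2,[0.3,0.6,-11.3],[0,0,0]]]'
```

```text
clock: 4.68
eef_pos: [0.624, -0.332, 0.0502]
orientation: [0.667, 0.745, 0.0, 0.001]
contact_force: [-0.3, -0.8, 0.1]
gripper_width: 0.0473
```

```bash
python3 -m creep '[[0.2,[0,0,-0.3],[0,0,0]],[0.2,[0,0,-0.35],[0,0,0]],[0.9,[0,0,-0.35],[0,0,0]],[0.9,[0,0,-0.35],[0,0,0]],[0.9,[0,0,-0.35],[0,0,0]],[0.9,[0,0,-0.35],[0,0,0]],[0.9,[0,0,3],[0,0,0]],[0.9,[0,0,7],[0,0,0]],[0.9,[0,0,11],[0,0,0]],[0.9,[0,0,14],[0,0,0]],[0.9,[0,0,14],[0,0,0]],[0.9,[0,0,14],[0,0,0]]]'
```

```text
clock: 5.68
eef_pos: [0.6242, -0.3331, 0.1915]
orientation: [0.667, 0.745, 0.001, 0.002]
contact_force: [0.5, -0.7, -1.1]
gripper_width: 0.0771
```

```bash
python3 -m creep '[[0.9,[-0.5,4,0],[0,0,0]],[0.9,[-1,8,0],[0,0,0]],[0.9,[-1.7,12,0],[0,0,0]],[0.9,[-2.3,16,0],[0,0,0]],[0.9,[-2.9,20,0],[0,0,0]],[0.9,[-3.5,24,0],[0,0,0]],[1,[-4,28,0],[0,0,0]],[1,[-4.6,32,0],[0,0,0]],[1,[-5.1,35,0],[0,0,0]],[1,[-5.1,36.2,-2],[0,0,0]],[1,[-5.1,36.2,-2],[0,0,0]],[1,[-5.1,36.2,-2],[0,0,0]]]'; python3 - <<'E'
from h import *
c=capture("top");print(bot.get_obs()["eef_pos"]);cv2.imwrite("pics/t2.png",cv2.resize(c["img"][150:350,230:530],None,fx=2.5,fy=2.5)[:,:,::-1])
E
```

```text
clock: 6.68
eef_pos: [0.5707, 0.0298, 0.1669]
orientation: [0.666, 0.746, -0.002, -0.001]
contact_force: [-0.3, -0.6, 0.1]
gripper_width: 0.0857
[0.57153003 0.02842923 0.16777274]
```

View pics/t2.png

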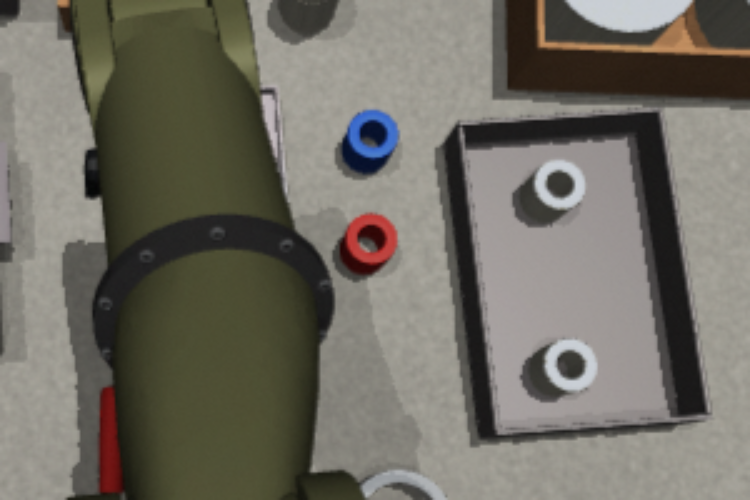

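Roll 1 stands upright in the tote at (559,185), with the old roll at (570,366) and a free gap between them. Grasp roll 2.

```bash
python3 -m creep '[[1,[0.1,0,-4],[0,0,0]],[1,[0.1,0,-8],[0,0,0]],[1,[0.1,0,-12],[0,0,0]],[1,[0.1,0,-12.6],[0,0,0]],[1,[0.1,0,-12.6],[0,0,0]],[0.2,[0.1,0,-12.6],[0,0,0]],[0.2,[0.1,0,-12.6],[0,0,0]],[0.2,[0.1,0,-12.6],[0,0,0]],[0.2,[0.1,0,-12.6],[0,0,0]],[0.2,[0.1,0,-12.6],[0,0,0]],[0.2,[0.1,0,-12.6],[0,0,0]]]'; python3 -m creep '[[0.2,[0,0,4],[0,0,0]],[0.2,[0,0,8],[0,0,0]],[0.2,[0,0,11.5],[0,0,0]],[0.2,[-0.3,-4,12],[0,0,0]],[0.2,[-0.7,-8,12],[0,0,0]],[0.2,[-1,-12,12],[0,0,0]],[0.2,[-1.5,-16,12],[0,0,0]],[0.2,[-2,-20,12],[0,0,0]],[0.2,[-2.4,-24,12],[0,0,0]],[0.2,[-2.8,-28,12],[0,0,0]],[0.2,[-3.2,-32,12],[0,0,0]],[0.2,[-3.4,-35,12],[0,0,0]]]'
```

```text
clock: 7.65
eef_pos: [0.575, 0.0294, 0.0458]
orientation: [0.667, 0.745, 0.002, 0.002]
contact_force: [-1.5, -0.4, 10.0]
gripper_width: 0.0474
clock: 8.65
eef_pos: [0.5379, -0.3251, 0.1646]
orientation: [0.668, 0.744, -0.001, 0.001]
contact_force: [0.7, -0.9, -1.9]
gripper_width: 0.048
```

```bash
python3 -m creep '[[0.2,[0,-1.4,-1],[0,0,0]],[0.2,[0,-1.4,-5],[0,0,0]],[0.2,[0,-1.4,-8],[0,0,0]],[0.2,[0,-1.4,-10.5],[0,0,0]],[0.2,[0,-1.4,-11.3],[0,0,0]],[0.2,[0,-1.4,-11.6],[0,0,0]],[0.2,[0,-1.4,-11.7],[0,0,0]],[0.2,[0,-1.4,-11.7],[0,0,0]]]';  python3 -m creep '[[0.9,[0,0,0],[0,0,0]],[0.9,[0,0,0],[0,0,0]],[0.9,[0,0,0],[0,0,0]],[0.9,[0,0,0],[0,0,0]],[0.9,[0,0,3],[0,0,0]],[0.9,[0,0,7],[0,0,0]],[0.9,[0,0,11],[0,0,0]],[0.9,[0,0,15],[0,0,0]],[0.9,[0,3,17],[0,0,0]],[0.9,[0,7,17],[0,0,0]],[0.9,[0,11,17],[0,0,0]],[0.9,[0,15,17],[0,0,0]]]'
```

```text
clock: 9.32
eef_pos: [0.5385, -0.3329, 0.0484]
orientation: [0.666, 0.746, 0.0, -0.001]
contact_force: [-6.9, 4.4, 12.6]
gripper_width: 0.0472
clock: 10.32
eef_pos: [0.5392, -0.1833, 0.2167]
orientation: [0.667, 0.745, 0.0, 0.001]
contact_force: [1.1, 0.5, 0.0]
gripper_width: 0.0768
```

```bash
python3 -m creep '[[0.9,[0,4,2],[0,0,0]],[0.9,[0,8,4],[0,0,0]],[0.9,[0.2,12,6],[0,0,0]],[0.9,[0.4,16,7],[0,0,0]],[0.9,[0.6,20,7],[0,0,0]],[0.9,[0.8,24,7],[0,0,0]],[0.9,[1,28,7],[0,0,0]],[0.9,[1.1,32,7],[0,0,0]],[0.9,[1.2,36,7],[0,0,0]],[0.9,[1.3,40,7],[0,0,0]],[0.9,[1.3,44,7],[0,0,0]],[0.9,[1.3,48,7],[0,0,0]]]'; python3 -m creep '[[0.6,[0,0.6,0],[0,0,0]],[0.6,[0,0.6,0],[0,0,0]],[0.6,[0,0.6,0],[0,0,0]],[0.6,[0,0.6,0],[0,0,0]]]';python3 - <<'E'
from h import *
from scipy.spatial.transform import Rotation as R
o=bot.get_obs();c=capture("wrist");d=capture("top");print(o["eef_pos"],o["qpos"].round(2) if hasattr(o["qpos"],"round") else o["qpos"])
T=np.eye(4);T[:3,:3]=R.from_quat(o["orientation"]).as_matrix();T[:3,3]=o["eef_pos"]
np.savez("w2",view=np.linalg.inv(T@c["hand_eye"]),vfov=c["vfov"],cx=c["cx"],cy=c["cy"])
print(at(d,176.4,235.1,.119))
a=c["img"][60:420,180:460];b=d["img"][180:340,390:530]
cv2.imwrite("w2full.png",c["img"][:,:,::-1])
cv2.imwrite("pics/w2.png",np.hstack([cv2.resize(a,(460,592)),cv2.resize(b,(340,592))])[:,:,::-1])
E
```

```text
clock: 11.32
eef_pos: [0.552, 0.2974, 0.2861]
orientation: [0.667, 0.745, 0.0, 0.0]
contact_force: [2.3, -0.2, 0.6]
gripper_width: 0.0766
clock: 11.65
eef_pos: [0.5528, 0.2996, 0.2859]
orientation: [0.667, 0.745, -0.0, 0.001]
contact_force: [0.3, -0.2, -0.1]
gripper_width: 0.0512
[0.55280919 0.29963325 0.28587562] [-0.36  0.48 -0.3   1.39  0.14  1.29  1.01]
[0.55679302 0.31212905 0.119     ]
```

View pics/w2.png

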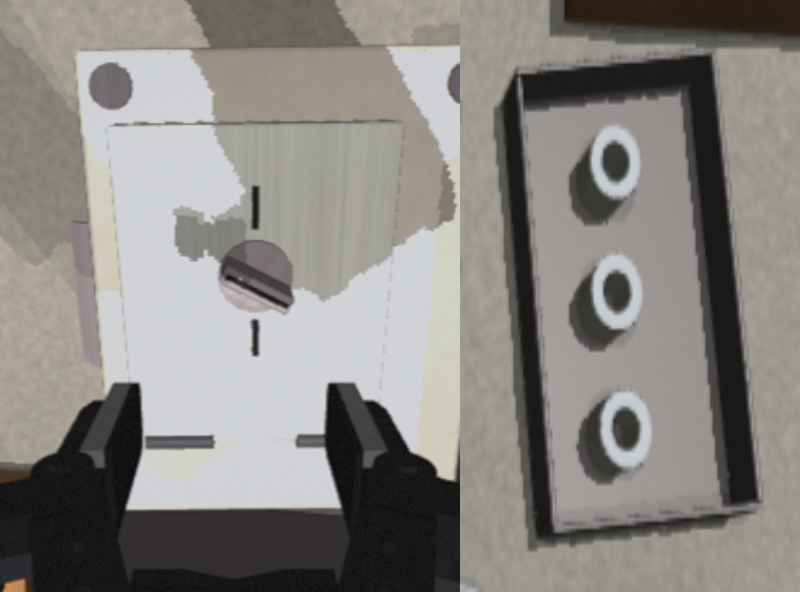

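The wrist crop shows the disc centre at about (255,276), the slot from (226,277) to (288,306) and the marks at (255,207) and (255,338). All three rolls stand in the tote.

```bash
python3 - <<'E'
from h import *
c=dict(np.load("w2.npz"))
g=lambda x,y,z:at(c,180+(x+.5)/1.643-.5,60+(y+.5)/1.644-.5,z)
a,b=g(226,277,.143),g(288,306,.143);print("slot",a,b,(a+b)/2,np.linalg.norm(a-b),np.arctan2(*(a-b)[1::-1]))
m,n=g(255,207,.118),g(255,338,.111);print("marks",m,n,np.arctan2(*(n-m)[1::-1]));print("disc",g(255,276,.119))
im=cv2.cvtColor(cv2.imread("w2full.png"),cv2.COLOR_BGR2GRAY)
r=im[215:255,305:365];ys,xs=np.where(r<45);print(len(xs));k=cv2.fitLine(np.c_[xs,ys].astype(np.float32),2,0,.01,.01).ravel();print(k+[0,0,305,215],xs.min(),xs.max())
E
```

```text
slot [0.55022586 0.29434888 0.143     ] [0.56265357 0.3295929  0.143     ] [0.55643972 0.31197089 0.143     ] 0.03737096213364605 -1.9098024398869378
marks [0.51453607 0.30653847 0.118     ] [0.59472382 0.31657056 0.111     ] 0.124460883815989
disc [0.55381679 0.31129385 0.119     ]
67
[  0.8940689    0.44792944 336.23880577 236.79104424] 13 49
```

```bash
python3 -m creep '[[0.6,[0.25,1.2,-1],[0,0,0.12]],[0.6,[0.25,1.2,-2],[0,0,0.24]],[0.6,[0.25,1.2,-3],[0,0,0.36]],[0.6,[0.25,1.2,-4],[0,0,0.48]],[0.6,[0.25,1.2,-5],[0,0,0.6]],[0.6,[0.25,1.2,-6],[0,0,0.72]],[0.6,[0.25,1.2,-7],[0,0,0.84]],[0.6,[0.25,1.2,-8],[0,0,0.96]],[0.6,[0.25,1.2,-8],[0,0,1.08]],[0.6,[0.25,1.2,-8],[0,0,1.12]],[0.6,[0.25,1.2,-8],[0,0,1.12]],[0.6,[0.25,1.2,-8],[0,0,1.12]]]'; python3 -m creep '[[0.6,[0,0,-3],[0,0,0]],[0.6,[0,0,-5],[0,0,0]],[0.6,[0,0,-6],[0,0,0]],[0.6,[0,0,-6.1],[0,0,0]],[0.6,[0,0,-6.1],[0,0,0]]]'
```

```text
clock: 12.75
eef_pos: [0.5553, 0.3121, 0.2061]
orientation: [0.171, 0.985, -0.0, 0.0]
contact_force: [0.7, -0.2, 0.1]
gripper_width: 0.0511
clock: 13.17
eef_pos: [0.5549, 0.3133, 0.1451]
orientation: [0.17, 0.986, -0.0, -0.0]
contact_force: [1.0, -0.7, 1.3]
gripper_width: 0.0512
```

Close on the wing.

```bash
python3 -m creep '[[0,[0,0,0],[0,0,0]],[0,[0,0,0],[0,0,0]],[0,[0,0,0],[0,0,0]],[0,[0,0,0],[0,0,0]],[0,[0,0,0],[0,0,0]],[0,[0,0,0],[0,0,0]],[0,[0,0,0],[0,0,0]]]'
```

```text
clock: 13.75
eef_pos: [0.5548, 0.3134, 0.145]
orientation: [0.169, 0.986, 0.0, 0.0]
contact_force: [-0.5, -0.5, 0.1]
gripper_width: -0.0001
```

```bash
python3 - <<'E'
from h import *
c=capture("wrist");d=capture("side")
cv2.imwrite("pics/w3.png",np.hstack([cv2.resize(c["img"],(440,330)),cv2.resize(d["img"][150:290,150:330],(360,280))[:280].repeat(1,0) if 0 else cv2.copyMakeBorder(cv2.resize(d["img"][130:290,150:330],(360,320)),0,10,0,0,0)])[:,:,::-1])
E
```

```text
(no output)
```

View pics/w3.png

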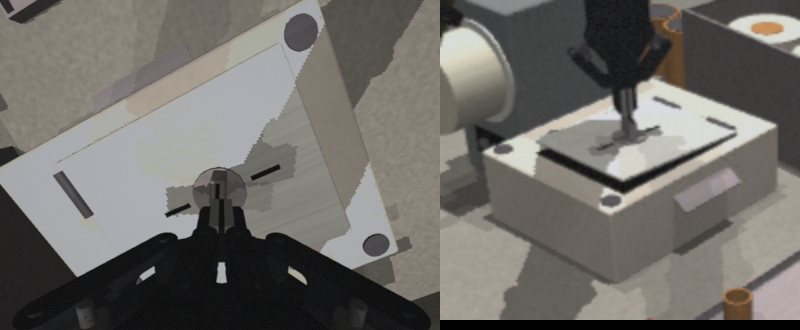

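```bash
python3 - <<'E'
from h import *
c=capture("wrist");print(bot.get_obs()["gripper_width"])
cv2.imwrite("pics/w4.png",cv2.resize(c["img"][210:410,220:420],(600,600),interpolation=cv2.INTER_CUBIC)[:,:,::-1])
E
```

```text
0.00045025219103123597
```

View pics/w4.png

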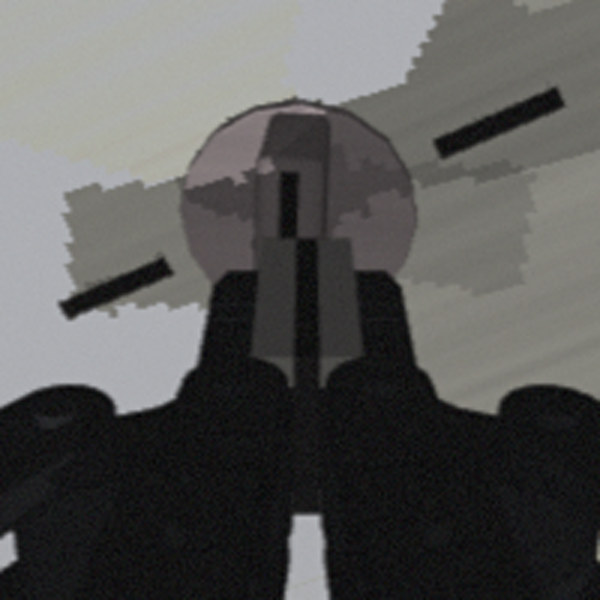

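```bash
python3 - <<'E'
from h import *
d=capture("side");p=bot.get_obs()["eef_pos"];print(p)
for z in(.107,.119,.126,.145,.165):print(z,proj(d,(p[0],p[1],z)).round(1))
cv2.imwrite("pics/s5.png",cv2.resize(d["img"][150:230,195:295],(800,600)[:2] if 0 else (750,600),interpolation=cv2.INTER_CUBIC)[:,:,::-1])
E
```

```text
[0.55469931 0.3134439  0.14487108]
0.107 [243.9 201.2]
0.119 [243.6 197. ]
0.126 [243.4 194.5]
0.145 [242.8 187.7]
0.165 [242.2 180.4]
```

View pics/s5.png

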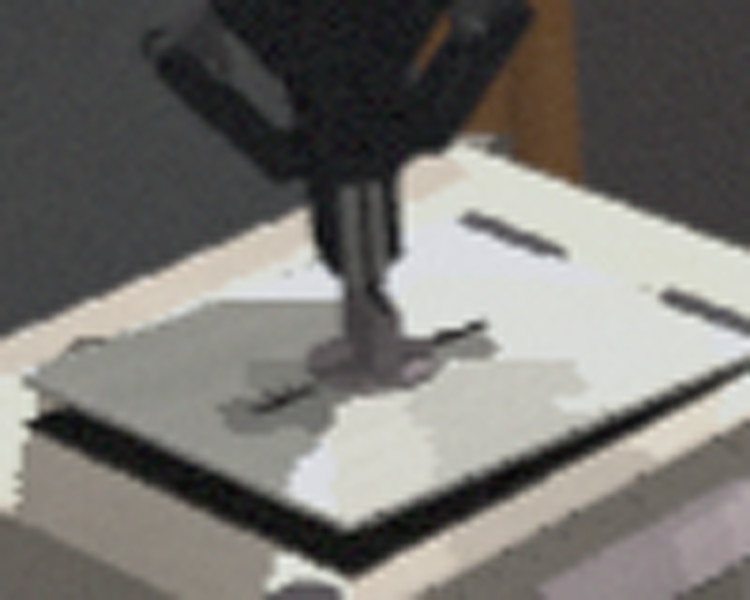

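The gripper reads shut, and the fingers in the side view end at about (370,285), at the wing's top. So it looks like they closed above the wing rather than around it. I'll reopen, lower in small steps while watching the force, and close again.

```bash
python3 -m creep '[[0.5,[0,0,0.5],[0,0,0]],[0.5,[0,0,0.5],[0,0,0]],[0.5,[0,0,0.5],[0,0,0]],[0.5,[0,0,0],[0,0,0]],[0.5,[0,0,-0.4],[0,0,0]],[0.5,[0,0,-0.8],[0,0,0]],[0.5,[0,0,-0.8],[0,0,0]]]';  python3 -m creep '[[0,[0,0,0],[0,0,0]],[0,[0,0,0],[0,0,0]],[0,[0,0,0],[0,0,0]],[0,[0,0,0],[0,0,0]],[0,[0,0,0],[0,0,0]]]'
```

```text
clock: 14.53
eef_pos: [0.5542, 0.313, 0.1355]
orientation: [0.169, 0.986, -0.001, -0.001]
contact_force: [-0.1, -0.6, -0.2]
gripper_width: 0.0431
clock: 14.95
eef_pos: [0.5574, 0.3125, 0.1373]
orientation: [0.17, 0.985, 0.0, 0.002]
contact_force: [7.0, -1.6, -2.5]
gripper_width: 0.008
```

Gripped: the opening reads 8 mm. Now turn clockwise.

```bash
python3 -m creep '[[0,[0.2,0,0],[0,0,-0.05]],[0,[0.2,0,0],[0,0,-0.15]],[0,[0.2,0,0],[0,0,-0.25]],[0,[0.2,0,0],[0,0,-0.35]],[0,[0.2,0,0],[0,0,-0.45]],[0,[0.2,0,0],[0,0,-0.55]],[0,[0.2,0,0],[0,0,-0.65]],[0,[0.2,0,0],[0,0,-0.75]],[0,[0.2,0,0],[0,0,-0.85]],[0,[0.2,0,0],[0,0,-0.95]],[0,[0.2,0,0],[0,0,-1.05]],[0,[0.2,0,0],[0,0,-1.11]]]'; python3 -m creep '[[0,[0,0,0],[0,0,0]],[0,[0,0,0],[0,0,0]],[0,[0,0,0],[0,0,0]]]'
```

```text
clock: 15.95
eef_pos: [0.5574, 0.3127, 0.1373]
orientation: [0.665, 0.747, 0.0, 0.001]
contact_force: [1.6, -1.9, 1.2]
gripper_width: 0.0077
clock: 16.2
eef_pos: [0.5573, 0.3127, 0.137]
orientation: [0.662, 0.749, -0.0, 0.001]
contact_force: [2.9, -2.5, 1.3]
gripper_width: 0.0078
```

```bash
python3 -m creep '[[0.5,[0,0,0],[0,0,0]],[0.5,[0,0,0],[0,0,0]],[0.5,[0,0,0],[0,0,0]],[0.5,[0,0,3],[0,0,0]],[0.5,[0,0,7],[0,0,0]],[0.5,[-1,0,10],[0,0,0]],[0,[-2,0,12],[0,0,0]],[0,[-2,0,12],[0,0,0]],[0,[-2,0,12],[0,0,0]],[0,[-2,0,12],[0,0,0]],[0,[-2,0,12],[0,0,0]]]'; python3 - <<'E'
from h import *
from scipy.spatial.transform import Rotation as R
o=bot.get_obs();c=capture("wrist")
T=np.eye(4);T[:3,:3]=R.from_quat(o["orientation"]).as_matrix();T[:3,3]=o["eef_pos"]
np.savez("w6",view=np.linalg.inv(T@c["hand_eye"]),vfov=c["vfov"],cx=c["cx"],cy=c["cy"])
c["view"]=np.load("w6.npz")["view"];f=proj(c,(.557,.3125,.13));print(f,proj(c,(.498,.305,.118)))
u,v=f.astype(int);u0=max(u-100,0);v0=max(v-110,0);print(u0,v0)
cv2.imwrite("pics/w6.png",cv2.resize(c["img"][v0:v0+200,u0:u0+200],(600,600),interpolation=cv2.INTER_CUBIC)[:,:,::-1])
E
```

```text
clock: 17.12
eef_pos: [0.5364, 0.313, 0.2554]
orientation: [0.663, 0.749, -0.001, -0.0]
contact_force: [-0.0, -0.3, 0.9]
gripper_width: 0.0001
[319.42195607 260.50594848] [319.0860089  188.39753191]
219 150
```

View pics/w6.png

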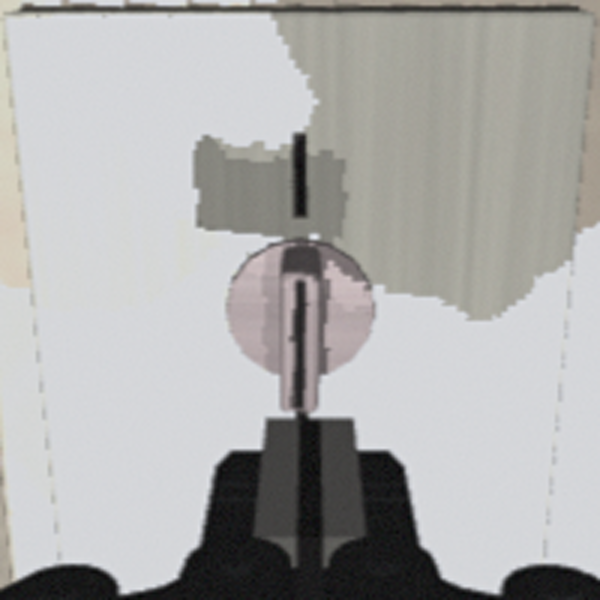

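The slot (302,282)–(298,405) lines up with the mark at (299,135–215), within about 0.03 rad. Now press at panel_press with the gripper shut.

```bash
python3 -m creep '[[0,[-2,-0.4,0],[0,0,0]],[0,[-3.9,-0.8,-3],[0,0,0]],[0,[-3.9,-0.8,-6],[0,0,0]],[0,[-3.9,-0.8,-9],[0,0,0]],[0,[-3.9,-0.8,-10.5],[0,0,0]],[0,[-3.9,-0.8,-10.5],[0,0,0]],[0,[-3.9,-0.8,-10.5],[0,0,0]]]'; python3 -m creep '[[0,[0,0,-0.4],[0,0,0]],[0,[0,0,-0.8],[0,0,0]],[0,[0,0,-1.2],[0,0,0]],[0,[0,0,-1.2],[0,0,0]],[0,[0,0,-1.2],[0,0,0]]]'
```

```text
clock: 17.75
eef_pos: [0.4973, 0.305, 0.1508]
orientation: [0.663, 0.749, -0.001, -0.0]
contact_force: [-0.3, 0.3, 0.9]
gripper_width: 0.0003
clock: 18.17
eef_pos: [0.4978, 0.3054, 0.1401]
orientation: [0.663, 0.749, 0.0, 0.0]
contact_force: [-0.5, 0.5, 0.5]
gripper_width: -0.0001
```

```bash
python3 -m creep '[[0,[0,0,-0.4],[0,0,0]],[0,[0,0,-0.8],[0,0,0]],[0,[0,0,-0.8],[0,0,0]],[0,[0,0,-0.8],[0,0,0]]]'; python3 -m creep '[[0,[0,0,-0.4],[0,0,0]],[0,[0,0,-0.6],[0,0,0]],[0,[0,0,-0.6],[0,0,0]],[0,[0,0,-0.6],[0,0,0]]]'
```

```text
clock: 18.5
eef_pos: [0.4976, 0.3053, 0.1316]
orientation: [0.663, 0.749, -0.0, -0.0]
contact_force: [0.1, 0.2, 0.5]
gripper_width: 0.0004
clock: 18.83
eef_pos: [0.4976, 0.3054, 0.1257]
orientation: [0.663, 0.749, -0.0, -0.0]
contact_force: [-0.5, -0.2, 0.4]
gripper_width: 0.0
```

```bash
python3 -m creep '[[0,[0,0,-0.3],[0,0,0]],[0,[0,0,-0.5],[0,0,0]],[0,[0,0,-0.5],[0,0,0]],[0,[0,0,-0.5],[0,0,0]]]'; python3 -m creep '[[0,[0,0,-0.3],[0,0,0]],[0,[0,0,-0.5],[0,0,0]],[0,[0,0,-0.5],[0,0,0]],[0,[0,0,-0.5],[0,0,0]]]'
```

```text
clock: 19.17
eef_pos: [0.4976, 0.3054, 0.1207]
orientation: [0.663, 0.749, -0.0, -0.0]
contact_force: [0.3, -0.5, 0.0]
gripper_width: -0.0003
clock: 19.5
eef_pos: [0.4978, 0.3056, 0.1159]
orientation: [0.663, 0.749, 0.0, -0.0]
contact_force: [0.1, 0.1, 2.1]
gripper_width: 0.0003
```

Contact begins near TCP z = 0.117, so the tips are close to the TCP height. Keep pressing.

```bash
python3 -m creep '[[0,[0,0,-0.2],[0,0,0]],[0,[0,0,-0.4],[0,0,0]],[0,[0,0,-0.4],[0,0,0]],[0,[0,0,-0.4],[0,0,0]]]'; python3 -m creep '[[0,[0,0,-0.2],[0,0,0]],[0,[0,0,-0.4],[0,0,0]],[0,[0,0,-0.4],[0,0,0]],[0,[0,0,-0.4],[0,0,0]]]'
```

```text
clock: 19.83
eef_pos: [0.4975, 0.3055, 0.1119]
orientation: [0.663, 0.749, -0.0, -0.0]
contact_force: [-1.2, -0.4, 3.7]
gripper_width: -0.0001
clock: 20.17
eef_pos: [0.4973, 0.3055, 0.1078]
orientation: [0.663, 0.749, -0.0, -0.0]
contact_force: [-3.3, 0.4, 5.7]
gripper_width: 0.0
```

```bash
python3 -m creep '[[0,[0,0,-0.2],[0,0,0]],[0,[0,0,-0.3],[0,0,0]],[0,[0,0,-0.3],[0,0,0]],[0,[0,0,-0.3],[0,0,0]]]'; python3 -m creep '[[0,[0,0,-0.2],[0,0,0]],[0,[0,0,-0.3],[0,0,0]],[0,[0,0,-0.3],[0,0,0]],[0,[0,0,-0.3],[0,0,0]]]'
```

```text
clock: 20.5
eef_pos: [0.4972, 0.3055, 0.105]
orientation: [0.663, 0.749, -0.0, -0.0]
contact_force: [-3.0, -0.7, 6.3]
gripper_width: -0.0003
clock: 20.83
eef_pos: [0.4972, 0.3055, 0.1036]
orientation: [0.663, 0.749, 0.0, 0.0]
contact_force: [-7.7, -2.8, 20.7]
gripper_width: 0.0002
```

The stop is at z = 0.1037 with 20 N, after about 13 mm of travel, so the panel is flush. I've used all 12 viewed pictures, so the last check is numeric, using colour masks.

```bash
python3 - <<'E'
from h import *
c=capture("top");im=c["img"]
m=(im.min(2)>165).astype(np.uint8);m[:, :425]=0;m[:,500:]=0;m[:205]=0;m[315:]=0
n,_,s,k=cv2.connectedComponentsWithStats(m)
for i in range(1,n):
    if s[i,4]>60:print("roll",s[i],at(c,*k[i],.065).round(3))
h=cv2.cvtColor(im,cv2.COLOR_RGB2HSV)[265:298,292:322];print("core px",((h[...,1]>100)&(h[...,2]>40)).sum())
d=capture("side")["img"];r=cv2.imread("pics/side0.png")[205:222,205:290];q=d[205:222,205:290]
print("dark gap px before/after",(r.max(2)<45).sum(),(q.max(2)<45).sum())
o=bot.get_obs();print(o["clock"],o["contact_force"],o["eef_pos"])
E
```

```text
roll [444 214  20  19 192] [ 0.625 -0.335  0.065]
roll [445 249  20  20 213] [ 0.539 -0.334  0.065]
roll [448 286  21  20 218] [ 0.452 -0.341  0.065]
core px 71
dark gap px before/after 258 22
20.9333 [-7.34856663 -2.74850045 19.69640116] [0.49722841 0.3055278  0.10362278]
```

```bash
python3 -c "from rig import bot;print(bot.sign_off())"
```

```text
the job is handed in; nothing more can be done
None
```

I moved both rolls into the tote, turned the fastener into line with the marks, and pressed the panel flush. I handed the job in with the arm still pressing, at about 21 s; no verdict is reported.

- **Rolls and core:** the last top view gave three full rings in the tote at (0.625, -0.335), (0.539, -0.334) and (0.452, -0.341). Brown pixels show the core still in the tray.
- **Fastener:** the slot was about 0.03 rad off the marks in the wrist picture taken after I let go of it.
- **Panel:** it reached a hard stop after about 13 mm of travel, with about 20 N upward on the tool. The dark gap under its front edge shrank from 258 to 22 pixels.

**What disagreed:**
- The first close on the wing missed: the gripper shut at 0 mm. I lowered about 9 mm and it gripped.
- The panel was also first touched about 19 mm lower than expected. Both suggest the shut fingertips sit near the TCP, not 19 mm ahead of it as stated.
- The opening also read about 3 mm less than the width of what was held.

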